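Open the watercolour box and point out the used-up pan

ROBOT

A 6-joint arm with a two-finger parallel gripper is mounted at the origin on a cart in front of the work surface, level with it; the furniture and walls round the work are solid. World frame = base frame: x ahead of the robot, y to its left, z up, the work surface at z = 0. Lengths are in m, angles in rad, forces in N, time in s.
With the tool pointing down it reaches from about 0.3 to 0.75 m from the base axis. Payload 8.5 kg.
Tool frame: the origin (TCP) lies on the centre line of the jaws, within the pads' length; the fingertips stand 11 mm ahead of it and the grasp point (between the pads) lies 8 mm behind it (manip.tip_reach is the distance from the TCP to the fingertips, in m); z points along the fingers, y is the line along which they close (so a half turn about z gives the same grasp; the last joint's range is limited). The gripper opens to 88 mm and grips with 3 to 60 N. Pads are 18 mm wide; open, the fingers measure 123 mm over their backs; the gripper's body (75 mm by 187 mm) begins 45 mm behind the grasp point.
Start: joints at [-1.508, 0.381, 1.297, -0, 1.464, -0.215], TCP at [0.151, -0.529, 0.25] pointing down, gripper open.
Joint ranges: [-3.11, 3.11], [-0.89, 2.33], [0.22, 2.48], [-1.42, 4.56], [0.17, 2.85], [-2.88, 2.88]. Speed limits (rad/s): [2.39, 2.39, 3.14, 3.14, 3.14, 3.14].

INTERFACE

Orientations are given as a unit quaternion [x, y, z, w].
In Python, from cell import manip gives the robot as it stands.
- The arm moves only by the tool apply_moves, never from a script. Its argument "motion" is a list of rows, each a list of 3 entries, a list of its own where there are three numbers: the shift along the tool's x, y, z scaled (see below), then the turn, a rotation vector about the tool's x, y, z scaled (see below), then the opening in per cent of the stroke, from 0 (shut) to 100 (fully open). In form: [[[tx, ty, tz], [ax, ay, az], fingers], ...]. A call has 1 to 20 rows; each row is the pose to reach, as a shift and turn from the pose commanded when the call began, along the tool's axes at that moment, turning the shorter way round; what a row does not reach only later rows make up. The controller multiplies each number of a shift by 80 cm and each number of a turn by 360 degrees. A row lasts 1/8 s, in which the tool goes at most 62.5 mm and 10.7 degrees, less where a joint would pass 70% of its speed; a pose out of reach is approached as far as the arm can. A call with a number of a shift or a turn outside -1 to 1 is refused whole. A call with a gripper value outside its range is refused whole. The fingers move at their own pace and stop on an object; "force" is the grip in N (left out, the last holds). Time passes only in rows, so rows that repeat a pose let the fingers close. It gives the time, the measured TCP pose, the force, the opening and the grip force at its end, in the units of the state.
- manip.state(): the state, without advancing time (a new reading comes with each control period).
- manip.read_camera(name): name is "side" or "top" or "wrist"; returns a dict with "color" (420x560x3 uint8, blue, green, red), "range_z" (420x560 float32, m along the optical axis (not along the pixel's ray), 0 where there is no reading), "K" (3x3 intrinsics, pixels), "k1" (the pictures are not rectified: a ray, as slopes to the right and down, at radius r is drawn at 1 + k1 r^2 times it, then the intrinsics apply), "rvec" (rotation vector, rad) and "tvec" (3), from world to camera coordinates, as OpenCV has them. Camera axes: x right, y down, z forward; pixel columns grow to the right and rows downward; lengths in m; the calibration is good to about 2 mm. A picture is of the moment at which its call begins.
- manip.close_job(): hands the job in; it is judged then, once.
The state is a dict: "clock": time; "joint_positions": joint angles; "dq": joint speeds; "effort": joint torques, N m; "position": TCP position; "tcp_rot": TCP orientation; "contact_force": force on the tool from outside, world axes, zero at the start; "moment": the same for the moment, N m; "gripper_width": finger opening in m; "grip_force": force on a finger pad.
Only numpy, scipy, OpenCV 4.12 (cv2) and the standard library are available. Lean on these libraries where they do the work, as an engineer would, in place of code of your own. Each camera call takes 0.05 s, during which the arm holds its last target. There are 200 camera calls.

TASK

The painter wants to see which pan of the watercolour box needs replacing. With the fingertips gently push the part-open lid right back to its stop (push it, do not take hold of it), then point straight down at the one empty pan: bring the fingertips centred just above it without touching any pan, keep still there for two seconds, and finish still pointing at it. Leave the pots, the brush and the tube round the box where they are.

Things in the scene. Friction and masses are not known exactly. Their poses are not given: they have to be found in the camera images.
- tin: black enamelled watercolour tin, 205 x 98 mm, with hinged lid, on the table in front of the robot (not the open box at the table's far left end). It stands fast, does not slide. Origin: centre of its underside on the table; yaw varies; x from the front lip to the hinge (away from the robot), y along its length. Bottom half 16 mm high. A pencil lies inside, in a trough at x = +33 mm.
- hinge (a point): middle of the lid's hinge line, at x = +50 mm, y = 0, z = 16.5 mm in the tin's frame; the hinge line runs along the tin's y. With the lid right back, it leans 25 degrees past upright and its top edge is 108 mm above the table, 100 mm behind the tin's origin.
- tin_lid (a joint): opening of the tin's lid in rad: 0 shut, 2.007 right back at its stop; starts 0.9 to 1.25. The hinge is stiff: the lid stays where it is left and takes 0.5 N m to turn (6 N at the lip, square to the lid; pushed straight ahead it rubs and needs more: go up and round with it). The lid is 205 mm long and reaches 96 mm from the hinge line to its front lip, with a rim 9 mm deep round its underside.
- lid_lip (a point): middle of the lid's front lip, on the lower edge of its rim, 95 mm from the hinge line; turns with the lid. With the lid shut its axes are the tin's: x along the lid to the hinge, y along the tin, z out through the lid's top, 10 mm above this point.
- empty_pan: the used-up pan: a bare white plastic trough, traces of dried paint in its corners, 20 x 30 x 8 mm (tin's x, y, z), walls 1.2 mm. It may be in any of twelve places in the tin: two rows, at x = -29 and +3 mm in the tin's frame, six to a row, 33 mm apart (y = +-16.5, +-49.5, +-82.5). Origin: centre of its underside, 13 mm above the table; its rim is 21 mm above the table.
- pan_1: a white plastic pan that still holds a cake of paint (its surface 1 to 3 mm under the rim, some a little hollowed by the brush), same size and origin as the empty pan, in one of the twelve places; this one is full of pale buff paint.
- pan_2: a white plastic pan that still holds a cake of paint (its surface 1 to 3 mm under the rim, some a little hollowed by the brush), same size and origin as the empty pan, in one of the twelve places.
- pan_3: a white plastic pan that still holds a cake of paint (its surface 1 to 3 mm under the rim, some a little hollowed by the brush), same size and origin as the empty pan, in one of the twelve places.
- pan_4: a white plastic pan that still holds a cake of paint (its surface 1 to 3 mm under the rim, some a little hollowed by the brush), same size and origin as the empty pan, in one of the twelve places.
- pan_5: a white plastic pan that still holds a cake of paint (its surface 1 to 3 mm under the rim, some a little hollowed by the brush), same size and origin as the empty pan, in one of the twelve places.
- pan_6: a white plastic pan that still holds a cake of paint (its surface 1 to 3 mm under the rim, some a little hollowed by the brush), same size and origin as the empty pan, in one of the twelve places.
- pan_7: a white plastic pan that still holds a cake of paint (its surface 1 to 3 mm under the rim, some a little hollowed by the brush), same size and origin as the empty pan, in one of the twelve places.
- pan_8: a white plastic pan that still holds a cake of paint (its surface 1 to 3 mm under the rim, some a little hollowed by the brush), same size and origin as the empty pan, in one of the twelve places.
- pan_9: a white plastic pan that still holds a cake of paint (its surface 1 to 3 mm under the rim, some a little hollowed by the brush), same size and origin as the empty pan, in one of the twelve places.
- pan_10: a white plastic pan that still holds a cake of paint (its surface 1 to 3 mm under the rim, some a little hollowed by the brush), same size and origin as the empty pan, in one of the twelve places.
- pan_11: a white plastic pan that still holds a cake of paint (its surface 1 to 3 mm under the rim, some a little hollowed by the brush), same size and origin as the empty pan, in one of the twelve places.
- turps_pot: grey lidded pot, 52 mm across, 50 mm high, right of the tin; loose, to be left alone. Origin: centre of its underside.
- brush: long-handled paint brush, 250 mm long, 14 mm thick, lying on the table between tin and robot, along its own y; loose, to be left alone. Origin: underside of its middle.
- paint_tube: aluminium paint tube, 120 x 42 x 28 mm, lying left of the tin; loose, to be left alone. Origin: underside of its middle.
- gesso_pot: tub with screw lid, 68 mm across, 85 mm high, behind the tin (its edge at least 10 mm clear of the lid laid right back); loose, to be left alone. Origin: centre of its underside.

How it is judged:
By the outcome, as a careful person would: the job done as asked, in the order asked, and still so for the second after the job is handed in, with the robot touching nothing.
It also fails if it takes over 48 s, if anything falls off the work surface, if the arm or the gripper's body presses on something with over 40 N, if the wrist force passes 120 N, or if a joint passes its speed limit or range.

## Working session

There is one attempt and no reset: what is moved stays moved. The work goes in short steps, Python scripts to look and compute and a tool call to move; the robot and the scene stay as the last step left them, time stands still between calls to the robot, and variables do not carry over. Pictures are saved under pics/ and viewed, at most 10 in all, crops included, and the job is handed in when it is done.

Besides the shell and the picture viewer there is one more tool, called after "Emit:" by a JSON object that holds its "method" and its "body", one argument or row to a line. apply_moves: Moves the arm, as the interface text tells. Its arguments: {"type":"object","properties":{"motion":{"type":"array"},"force":{"type":"number"}},"required":["motion"]}

```bash
mkdir -p pics
cat > h.py <<'E'
import numpy as np,cv2
from cell import manip
from scipy.spatial.transform import Rotation as R
def cam(n):
    d=manip.read_camera(n); d['R']=cv2.Rodrigues(np.array(d['rvec'],float))[0]; d['t']=np.array(d['tvec'],float).ravel(); return d
def world(d):
    h,w=d['range_z'].shape;K=np.array(d['K'],float)
    u,v=np.meshgrid(np.arange(w),np.arange(h))
    dist=np.array([(d['k1']),0,0,0,0],float)
    p=cv2.undistortPoints(np.stack([u,v],-1).reshape(-1,1,2).astype(float),K,dist).reshape(h,w,2)
    z=d['range_z'][...,None].astype(float)
    c=np.concatenate([p*z,z],-1)
    W=(c-d['t'])@d['R']
    W[d['range_z']==0]=np.nan
    return W
def proj(d,P):
    return cv2.projectPoints(np.array(P,float).reshape(-1,1,3),np.array(d['rvec'],float),d['t'],np.array(d['K'],float),np.array([d['k1'],0,0,0,0],float))[0].reshape(-1,2)
E
python3 - <<'E'
from h import *
a=cam('top');b=cam('side')
np.savez('top0',**a);np.savez('side0',**b)
cv2.imwrite('pics/top0.png',a['color']);cv2.imwrite('pics/side0.png',b['color'])
print(manip.state(),manip.tip_reach)
for d in(a,b):print(-d['R'].T@d['t'],d['K'],d['k1'])
E
```

```text
{'clock': 0.1, 'joint_positions': array([-1.50832913e+00,  3.81105366e-01,  1.29815256e+00, -2.39317542e-05,
        1.46359185e+00, -2.15276178e-01]), 'dq': array([-0.00020102, -0.00321075, -0.00338072, -0.00041623, -0.00307479,
       -0.00104663]), 'effort': array([ 2.89180221e-03, -4.38655829e+01, -2.24909699e+01,  7.14951684e-02,
        3.42999317e-02, -7.91141019e-05]), 'position': array([ 0.15079203, -0.52867876,  0.24922292]), 'tcp_rot': array([ 9.90372440e-01,  1.38427002e-01,  3.61165800e-05, -6.27636301e-04]), 'contact_force': array([ 0.72655233, -0.46464147,  0.56728147]), 'moment': array([ 0.0336936 , -0.02792162,  0.02891445]), 'grip_force': 0.0, 'gripper_width': 0.08793899289414643} 0.011
[0.43464897 0.13994982 0.88444029] [[446.11260916   0.         277.5983949 ]
 [  0.         446.11260916 203.63609885]
 [  0.           0.           1.        ]] 0.0072970022774852305
[0.32460157 0.8417066  0.45743117] [[392.06364735   0.         276.77857133]
 [  0.         392.06364735 208.60491194]
 [  0.           0.           1.        ]] -0.10002460483569843
```

View pics/top0.png

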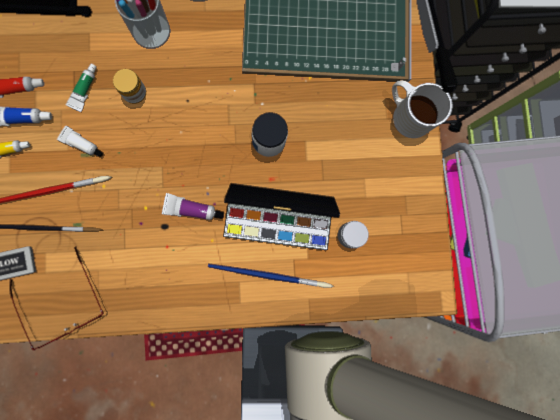

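View pics/side0.png

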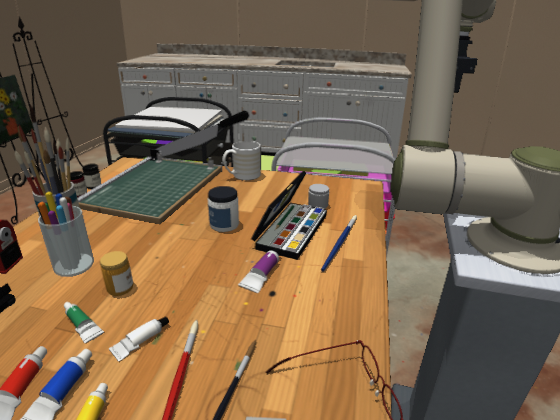

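The top view shows the tin at about (278,225) with its lid standing part-open above it (228–338, 185–215). The gesso pot is at (268,135), the turps pot at (353,235), the brush at (270,275) and the tube at (190,207).

Run:
```python
from h import *
d=dict(np.load('top0.npz'));W=world(d)
c=d['color'];crop=c[175:260,210:350];cv2.imwrite('pics/crop0.png',cv2.resize(crop,None,fx=5.5,fy=5.5,interpolation=cv2.INTER_CUBIC))
# pans region points
sub=W[180:260,215:345].reshape(-1,3)
m=(sub[:,2]>.009)&(sub[:,2]<.028)
P=sub[m];hull=cv2.minAreaRect(P[:,:2].astype(np.float32)*1000);print('pans/tin',hull,m.sum())
L=sub[(sub[:,2]>.035)];
print('lid',len(L),L.min(0),L.max(0))
cen=L.mean(0);u,s,vt=np.linalg.svd(L-cen);print(cen,s/np.sqrt(len(L)),vt)
b=dict(np.load('side0.npz'));Wb=world(b)
sub=Wb[160:260,245:335].reshape(-1,3);m=(sub[:,2]>.03)&(sub[:,2]<.13)&(abs(sub[:,1]-cen[1])<.13)&(abs(sub[:,0]-cen[0])<.06)
L2=sub[m];print(len(L2),L2.min(0),L2.max(0))
cen=L2.mean(0);u,s,vt=np.linalg.svd(L2-cen);print(cen,s/np.sqrt(len(L2)),vt)
for n,(x,y) in dict(gesso=(268,125),turps=(352,230),brush0=(210,266),brush1=(328,286),tube=(190,207)).items(): print(n,W[y,x])
```

```text
pans/tin ((503.0244445800781, 91.58631896972656), (256.74151611328125, 105.37562561035156), 83.66529846191406) 3674
lid 2184 [ 0.45292535 -0.0277973   0.03500056] [0.56181472 0.19692739 0.11215415]
[0.52466359 0.09069205 0.08200139] [0.06206771 0.02614024 0.00935363] [[ 0.15010566  0.9878989   0.03903921]
 [-0.44520263  0.03228396  0.89484767]
 [-0.88275869  0.15170205 -0.4446612 ]]
765 [ 0.46496685 -0.03867636  0.03001991] [0.56422301 0.2002904  0.1115052 ]
[0.52072457 0.08647733 0.07302923] [0.08723427 0.02776829 0.01430513] [[-0.18272031 -0.97494923 -0.12683563]
 [ 0.39352567  0.0456972  -0.91817717]
 [ 0.90097216 -0.2176827   0.37531774]]
gesso [0.66542934 0.12196312 0.0848344 ]
turps [ 0.47730798 -0.04061512  0.05257051]
brush0 [0.40472465 0.22676789 0.01036869]
brush1 [ 0.36965467 -0.00266455  0.00969296]
tube [0.51648131 0.26668613 0.02813583]
```

View pics/crop0.png

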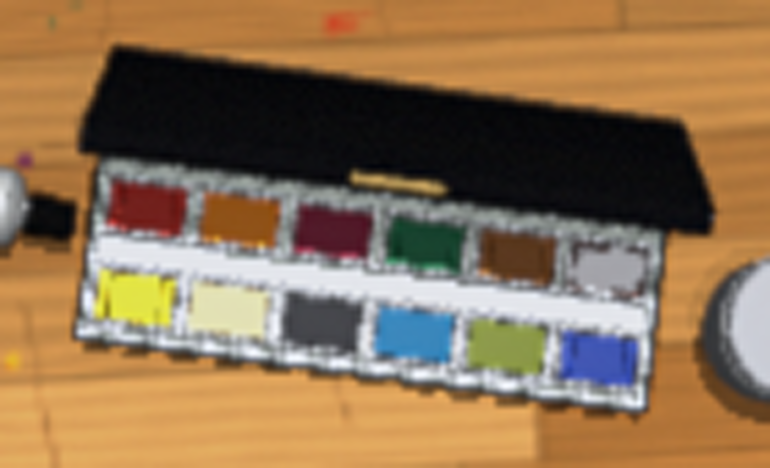

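The crop shows eleven coloured cakes. The greyish bare trough with brown corners, at (609,268), is the empty pan: back row, right-hand end, so x=+3, y=-82.5 in the tin's frame. Next I'll fit the tin pose from the pan centres.

```bash
cat > fit.py <<'E'
from h import *
from scipy.optimize import least_squares
d=dict(np.load('top0.npz'))
px=np.array([(147,209),(240,220),(334,231),(426,244),(517,256),(609,268),(136,298),(228,309),(322,321),(414,334),(506,346),(598,358)],float)
px=(px+.5)/5.5-.5+[210,175]
ys=[.0825,.0495,.0165,-.0165,-.0495,-.0825]
P=np.array([[.003,y,.0195] for y in ys]+[[-.029,y,.0195] for y in ys])
T=lambda p,Q:np.array(Q)@R.from_euler('z',p[2]).as_matrix().T+[p[0],p[1],0]
s=least_squares(lambda p:(proj(d,T(p,P))-px).ravel(),[.47,.09,-.15])
tin=s.x
if __name__=='__main__':
    print('tin',tin,'rms px',np.sqrt((s.fun**2).mean()))
    for n in('top','side'):
        d2=dict(np.load(n+'0.npz'));W=world(d2).reshape(-1,3)
        Q=(W-[tin[0],tin[1],0])@R.from_euler('z',tin[2]).as_matrix()
        m=(abs(Q[:,1])<.09)&(Q[:,2]>.045)&(Q[:,2]<.13)&(abs(Q[:,0]-.03)<.06)
        q=Q[m];l=np.median(np.arctan2(q[:,2]-.0165,.05-q[:,0]));
        cc=q.mean(0);v=np.linalg.svd(q[:,[0,2]]-cc[[0,2]],full_matrices=False)[2][0];print(n,m.sum(),'line ang',np.arctan2(abs(v[1]),-v[0]*np.sign(v[1])),'polar',l,'zmax',np.percentile(q[:,2],[50,95,99]),'xmin',np.percentile(q[:,0],[1,5,50]))
        m=(abs(Q[:,1])<.12)&(abs(Q[:,0])<.06)&(Q[:,2]<.03);print(np.median(Q[m],0))
    a=1.11
    lip=lambda th,y:T(tin,[.05-.095*np.cos(th),y,.0165+.095*np.sin(th)])
    print('lip ends px',proj(d,[lip(a,.1025),lip(a,0),lip(a,-.1025)]))
    print('pan',T(tin,[.003,-.0825,.021]))
E
python3 fit.py
```

```text
tin [ 0.49684852  0.09677948 -0.10938735] rms px 0.11497393849331039
top 1699 line ang 1.0644600845964223 polar 1.2742306610014291 zmax [0.0934432  0.10835983 0.11014684] xmin [0.01075005 0.01185118 0.02642844]
[-0.01843221  0.00337611  0.01513188]
side 302 line ang 1.08427951175949 polar 1.2453549313084686 zmax [0.10598091 0.10965654 0.1106819 ] xmin [0.01216131 0.01279959 0.01907759]
[-0.00642806  0.03001121  0.01582246]
lip ends px [[223.44110553 204.15540099]
 [281.26225395 211.73586932]
 [338.5559214  219.24905755]]
pan [0.49082412 0.01444506 0.021     ]
```

```bash
cat > mv.py <<'E'
from fit import *
def plan(targets,q=None,p0=None):  # targets: tin-frame [x,y,tipz]
    s=manip.state();p=s['position'] if p0 is None else np.array(p0);r=R.from_quat(s['tcp_rot'] if q is None else q)
    want=R.from_matrix(np.array([[np.cos(tin[2]),np.sin(tin[2]),0],[np.sin(tin[2]),-np.cos(tin[2]),0],[0,0,-1]]).T.T)
    for t in targets:
        w=T(tin,[t[0],t[1],t[2]+.011])
        print(np.round(t,4),np.round(w,4),'->',np.round(r.inv().apply(w-p)/.8,4).tolist(),np.round((r.inv()*want).as_rotvec()/2/np.pi,4).tolist())
E
python3 -c "
from mv import *
plan([[-.016,-.04,.2],[-.016,-.04,.09]])"
```

```text
[-0.016 -0.04   0.2  ] [0.4766 0.0588 0.211 ] -> [0.593, -0.5944, 0.0487] [-0.0002, -0.0, 0.0616]
[-0.016 -0.04   0.09 ] [0.4766 0.0588 0.101 ] -> [0.5929, -0.5943, 0.1862] [-0.0002, -0.0, 0.0616]
```

Emit:
{"method": "apply_moves", "body": {
  "motion": [
    [[0.593,-0.594,0.048],[0,0,0.0616],0],
    [[0.593,-0.594,0.048],[0,0,0.0616],0],
    [[0.593,-0.594,0.048],[0,0,0.0616],0],
    [[0.593,-0.594,0.048],[0,0,0.0616],0],
    [[0.593,-0.594,0.048],[0,0,0.0616],0],
    [[0.593,-0.594,0.048],[0,0,0.0616],0],
    [[0.593,-0.594,0.048],[0,0,0.0616],0],
    [[0.593,-0.594,0.048],[0,0,0.0616],0],
    [[0.593,-0.594,0.048],[0,0,0.0616],0],
    [[0.593,-0.594,0.048],[0,0,0.0616],0],
    [[0.593,-0.594,0.048],[0,0,0.0616],0],
    [[0.593,-0.594,0.048],[0,0,0.0616],0],
    [[0.593,-0.594,0.048],[0,0,0.0616],0],
    [[0.593,-0.594,0.048],[0,0,0.0616],0],
    [[0.593,-0.594,0.048],[0,0,0.0616],0],
    [[0.593,-0.594,0.048],[0,0,0.0616],0],
    [[0.593,-0.594,0.048],[0,0,0.0616],0],
    [[0.593,-0.594,0.048],[0,0,0.0616],0]
  ]
}}

```text
clock: 2.35
position: [0.4767, 0.0581, 0.2114]
tcp_rot: [0.999, -0.055, -0.0, -0.0]
contact_force: [-0.1, -0.8, -0.1]
gripper_width: 0.0005
grip_force: 0.0
```

```bash
python3 -c "
from mv import *
plan([[-.016,-.04,.09]])
s=manip.state();print(s['position'],s['tcp_rot'],s['clock'])
a=cam('wrist');np.savez('w0',**a);cv2.imwrite('pics/w0.png',a['color'])
W=world(a).reshape(-1,3);Q=(W-[tin[0],tin[1],0])@R.from_euler('z',tin[2]).as_matrix()
for y in (-.05,0,.05):
  m=(abs(Q[:,1]-y)<.02)&(Q[:,2]>.05)&(Q[:,2]<.13)&(abs(Q[:,0]-.03)<.06);q=Q[m]
  if len(q):print(y,len(q),np.percentile(q[:,2],[50,95,99]),np.percentile(q[:,0],[1,5,50]))
print(proj(a,T(tin,[[.003,-.0825,.021],[.003,.0825,.021],[.05-.095*np.cos(1.1),0,.1015]])))
"
```

```text
[-0.016 -0.04   0.09 ] [0.4766 0.0588 0.101 ] -> [-0.0002, -0.0008, 0.138] [-0.0, 0.0, -0.0]
[0.4766846  0.05812663 0.21136878] [ 9.98504390e-01 -5.46715924e-02 -1.79084473e-05 -1.80659286e-05] 2.35
-0.05 2201 [0.09066232 0.10753091 0.1088018 ] [0.0118458  0.01371309 0.02910862]
0 2197 [0.09089513 0.1088628  0.10984865] [0.01194292 0.01465752 0.02920877]
0.05 2123 [0.09098269 0.10739801 0.10868099] [0.01206102 0.01395424 0.02893972]
[[317.76529813 167.77231409]
 [170.99782527 168.12532928]
 [232.81054234 181.17714945]]
```

View pics/w0.png

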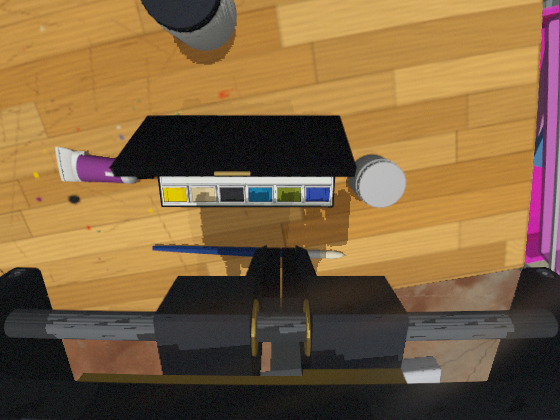

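```bash
python3 -c "
from mv import *
print('descend');p=manip.state()['position']
plan([[-.016,-.04,.089]])
th=np.linspace(1.02,1.9,19)
print('arc from descended pose')
plan([[.05-.095*np.cos(t)-.009,-.04,.0165+.095*np.sin(t)-.012] for t in th],p0=T(tin,[-.016,-.04,.1]))
"
```

```text
descend
[-0.016 -0.04   0.089] [0.4766 0.0588 0.1   ] -> [-0.0002, -0.0007, 0.1392] [0.0, 0.0, 0.0]
arc from descended pose
[-0.0087 -0.04    0.0855] [0.4838 0.058  0.0965] -> [0.0091, 0.0, 0.0044] [0.0, 0.0, 0.0]
[-0.0047 -0.04    0.0878] [0.4878 0.0575 0.0988] -> [0.0141, 0.0, 0.0015] [0.0, 0.0, 0.0]
[-0.0006 -0.04    0.0899] [0.4919 0.0571 0.1009] -> [0.0193, 0.0, -0.0011] [0.0, 0.0, 0.0]
[ 0.0036 -0.04    0.0918] [0.4961 0.0566 0.1028] -> [0.0246, 0.0, -0.0036] [0.0, 0.0, 0.0]
[ 0.008  -0.04    0.0936] [0.5004 0.0561 0.1046] -> [0.0299, 0.0, -0.0057] [0.0, 0.0, 0.0]
[ 0.0123 -0.04    0.0951] [0.5048 0.0557 0.1061] -> [0.0354, 0.0, -0.0076] [0.0, 0.0, 0.0]
[ 0.0168 -0.04    0.0964] [0.5092 0.0552 0.1074] -> [0.041, 0.0, -0.0092] [0.0, 0.0, 0.0]
[ 0.0213 -0.04    0.0974] [0.5137 0.0547 0.1084] -> [0.0467, 0.0, -0.0106] [0.0, 0.0, 0.0]
[ 0.0259 -0.04    0.0983] [0.5182 0.0542 0.1093] -> [0.0524, 0.0, -0.0116] [0.0, 0.0, 0.0]
[ 0.0305 -0.04    0.0989] [0.5228 0.0537 0.1099] -> [0.0581, 0.0, -0.0124] [0.0, 0.0, 0.0]
[ 0.0351 -0.04    0.0993] [0.5274 0.0532 0.1103] -> [0.0639, 0.0, -0.0129] [0.0, 0.0, 0.0]
[ 0.0398 -0.04    0.0995] [0.532  0.0527 0.1105] -> [0.0697, 0.0, -0.0131] [0.0, 0.0, 0.0]
[ 0.0444 -0.04    0.0994] [0.5366 0.0522 0.1104] -> [0.0755, 0.0, -0.0131] [0.0, 0.0, 0.0]
[ 0.049  -0.04    0.0992] [0.5412 0.0517 0.1102] -> [0.0813, 0.0, -0.0127] [0.0, 0.0, 0.0]
[ 0.0537 -0.04    0.0987] [0.5458 0.0512 0.1097] -> [0.0871, 0.0, -0.0121] [0.0, 0.0, 0.0]
[ 0.0582 -0.04    0.0979] [0.5504 0.0507 0.1089] -> [0.0928, 0.0, -0.0112] [0.0, 0.0, 0.0]
[ 0.0628 -0.04    0.097 ] [0.5549 0.0502 0.108 ] -> [0.0985, 0.0, -0.01] [0.0, 0.0, 0.0]
[ 0.0673 -0.04    0.0958] [0.5594 0.0497 0.1068] -> [0.1041, 0.0, -0.0085] [0.0, 0.0, 0.0]
[ 0.0717 -0.04    0.0944] [0.5638 0.0492 0.1054] -> [0.1096, 0.0, -0.0068] [0.0, 0.0, 0.0]
```

Emit:
{"method": "apply_moves", "body": {
  "motion": [
    [[0,-0.001,0.05],[0,0,0],0],
    [[0,-0.001,0.1],[0,0,0],0],
    [[0,-0.001,0.139],[0,0,0],0],
    [[0,-0.001,0.139],[0,0,0],0],
    [[0,-0.001,0.139],[0,0,0],0]
  ]
}}

```text
clock: 3.02
position: [0.4775, 0.0589, 0.1012]
tcp_rot: [0.999, -0.055, 0.001, 0.0]
contact_force: [0.1, -0.5, 0.9]
gripper_width: 0.0004
grip_force: 0.0
```

Emit:
{"method": "apply_moves", "body": {
  "motion": [
    [[0.009,0,0.0044],[0,0,0],0],
    [[0.014,0,0.0015],[0,0,0],0],
    [[0.0193,0,-0.0011],[0,0,0],0],
    [[0.0246,0,-0.0036],[0,0,0],0],
    [[0.03,0,-0.0057],[0,0,0],0],
    [[0.0354,0,-0.0076],[0,0,0],0]
  ]
}}

```text
clock: 3.78
position: [0.504, 0.056, 0.1059]
tcp_rot: [0.999, -0.055, -0.002, -0.0]
contact_force: [-5.3, -1.2, -1.2]
gripper_width: 0.0002
grip_force: 2.7
```

Emit:
{"method": "apply_moves", "body": {
  "motion": [
    [[0.0056,0,-0.0016],[0,0,0],0],
    [[0.0113,0,-0.003],[0,0,0],0],
    [[0.017,0,-0.004],[0,0,0],0],
    [[0.0227,0,-0.0048],[0,0,0],0],
    [[0.0285,0,-0.0053],[0,0,0],0],
    [[0.0343,0,-0.0055],[0,0,0],0],
    [[0.04,0,-0.0055],[0,0,0],0],
    [[0.046,0,-0.0051],[0,0,0],0],
    [[0.0517,0,-0.0045],[0,0,0],0],
    [[0.0574,0,-0.0036],[0,0,0],0],
    [[0.0631,0,-0.0024],[0,0,0],0],
    [[0.0687,0,-0.0009],[0,0,0],0],
    [[0.0742,0,0.0008],[0,0,0],0]
  ]
}}

```text
clock: 5.4
position: [0.5634, 0.0494, 0.1055]
tcp_rot: [0.999, -0.055, -0.001, 0.0]
contact_force: [-4.8, 0.3, 1.8]
gripper_width: 0.0004
grip_force: 2.6
```

```bash
python3 -c "
from mv import *
a=cam('side');np.savez('s1',**a);cv2.imwrite('pics/s1.png',cv2.resize(a['color'][130:270,190:390],None,fx=3.5,fy=3.5))
p=manip.state()['position'];print((p-[tin[0],tin[1],0])@R.from_euler('z',tin[2]).as_matrix())
"
```

```text
[ 0.07177499 -0.03985001  0.105365  ]
```

View pics/s1.png

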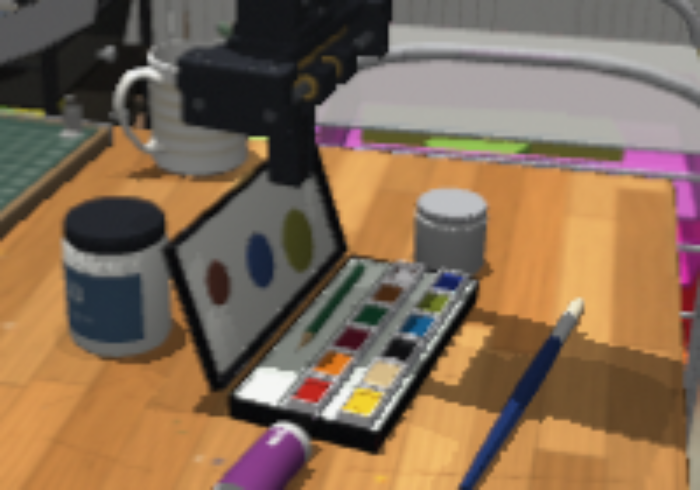

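The side view shows the lid just past upright with the fingertips at its lip (290,170). The pots and brush have not moved. I'll ease it on towards the stop.

Emit:
{"method": "apply_moves", "body": {
  "motion": [
    [[0.003,0,0.001],[0,0,0],0],
    [[0.006,0,0.0022],[0,0,0],0],
    [[0.009,0,0.0035],[0,0,0],0],
    [[0.011,0,0.0044],[0,0,0],0],
    [[0.011,0,0.0044],[0,0,0],0]
  ]
}}

```text
clock: 6.08
position: [0.5724, 0.0485, 0.102]
tcp_rot: [0.999, -0.055, -0.001, 0.0]
contact_force: [-3.6, 0.0, 1.0]
gripper_width: 0.0008
grip_force: 2.3
```

Emit:
{"method": "apply_moves", "body": {
  "motion": [
    [[0.001,0,0.0005],[0,0,0],0],
    [[0.002,0,0.001],[0,0,0],0],
    [[0.003,0,0.0014],[0,0,0],0],
    [[0.003,0,0.0014],[0,0,0],0]
  ]
}}

```text
clock: 6.58
position: [0.5738, 0.0483, 0.1012]
tcp_rot: [0.999, -0.054, -0.002, 0.0]
contact_force: [-10.7, -0.7, 5.4]
gripper_width: 0.0
grip_force: 5.2
```

Emit:
{"method": "apply_moves", "body": {
  "motion": [
    [[0.001,0,0.0004],[0,0,0],0],
    [[0.0015,0,0.0006],[0,0,0],0],
    [[0.0015,0,0.0006],[0,0,0],0]
  ]
}}

```text
clock: 6.95
position: [0.5741, 0.0483, 0.101]
tcp_rot: [0.999, -0.054, -0.003, 0.0]
contact_force: [-15.8, -0.8, 11.5]
gripper_width: 0.0009
grip_force: 8.0
```

```bash
cat > lid.py <<'E'
from mv import *
for n in('side','top'):
    a=cam(n);W=world(a).reshape(-1,3);Q=(W-[tin[0],tin[1],0])@R.from_euler('z',tin[2]).as_matrix()
    m=(Q[:,1]>0)&(Q[:,1]<.085)&(Q[:,2]>.03)&(Q[:,2]<.1)&(Q[:,0]>.05)&(Q[:,0]<.115);q=Q[m]
    if len(q)>20:
        # RANSAC-ish line x=f(z)
        k=np.ones(len(q),bool)
        for _ in range(6):
            f=np.polyfit(q[k,2],q[k,0],1);r=q[:,0]-np.polyval(f,q[:,2]);k=abs(r)<max(.002,2*np.median(abs(r)))
        print(n,len(q),k.sum(),'lean deg',np.degrees(np.arctan(f[0])))
    np.savez(n+'L',**a);cv2.imwrite(f'pics/{n}L.png',a['color'])
E
python3 lid.py
```

```text
side 739 713 lean deg 25.182540595440734
top 411 395 lean deg 25.226205889258676
```

The lid leans 25.2° in both cameras, so it is at its stop. I'll back off and move over the empty pan.

```bash
python3 -c "
from mv import *
plan([[.003,-.0825,.10]])"
```

```text
[ 0.003  -0.0825  0.1   ] [0.4908 0.0144 0.111 ] -> [-0.0989, 0.0533, -0.012] [0.0001, 0.0008, 0.0001]
```

Emit:
{"method": "apply_moves", "body": {
  "motion": [
    [[-0.02,0,0],[0,0,0],0],
    [[-0.05,0,0],[0,0,0],0],
    [[-0.098,0,-0.01],[0,0,0],0],
    [[-0.098,0,-0.01],[0,0,0],0],
    [[-0.098,0,-0.01],[0,0,0],0]
  ]
}}

```text
clock: 7.68
position: [0.4997, 0.0564, 0.1089]
tcp_rot: [0.999, -0.055, 0.001, 0.0]
contact_force: [0.0, -0.6, -0.5]
gripper_width: 0.0006
grip_force: 0.0
```

```bash
python3 lid.py; python3 -c "
from mv import *
plan([[.003,-.0825,.06],[.003,-.0825,.027]])
d=dict(np.load('topL.npz'))
cv2.imwrite('pics/crop1.png',cv2.resize(d['color'][165:260,210:350],None,fx=5.5,fy=5.5,interpolation=cv2.INTER_CUBIC))
print((proj(d,T(tin,[[.003,-.0825,.021],[.003,.0825,.02]]))-[210,165]+.5)*5.5)
W=world(d);Q=(W.reshape(-1,3)-[tin[0],tin[1],0])@R.from_euler('z',tin[2]).as_matrix()
for X in(.003,-.029):
  print([round(1000*float(np.median(Q[(abs(Q[:,0]-X)<.006)&(abs(Q[:,1]-y)<.01),2])),1) for y in ys])
"
```

```text
side 735 711 lean deg 24.877025834680012
top 691 655 lean deg 25.15030069064027
[ 0.003  -0.0825  0.06  ] [0.4908 0.0144 0.071 ] -> [-0.0052, 0.0533, 0.0468] [-0.0, -0.0002, -0.0]
[ 0.003  -0.0825  0.027 ] [0.4908 0.0144 0.038 ] -> [-0.0052, 0.0533, 0.0881] [-0.0, -0.0002, -0.0]
[[610.54869636 323.26127027]
 [147.76319456 263.04903345]]
[18.4, 205.1, 401.0, 390.3, 390.3, 398.2]
[19.4, 22.1, 416.9, 371.0, 369.0, 389.4]
```

View pics/crop1.png

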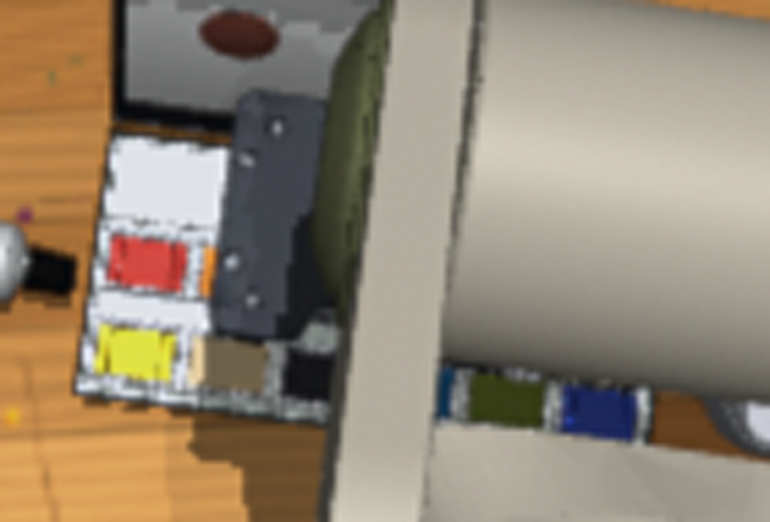

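The arm hides the top view, but the lid and the left-hand pans are where expected. I'll check pan depths in the first top image, and look with the wrist camera now.

```bash
python3 -c "
from mv import *
def dep(d):
  Q=(world(d).reshape(-1,3)-[tin[0],tin[1],0])@R.from_euler('z',tin[2]).as_matrix()
  for X in(.003,-.029):
    print([round(1000*float(np.median(Q[(abs(Q[:,0]-X)<.005)&(abs(Q[:,1]-y)<.009),2])),1) for y in ys])
dep(dict(np.load('top0.npz')))
a=cam('wrist');dep(a)
u=proj(a,T(tin,[[.003,-.0825,.021]]))[0];print(u)
c=a['color'].copy()
q=proj(a,T(tin,[[.003+i*.01,-.0825+j*.015,.021] for i,j in((-1,-1),(-1,1),(1,1),(1,-1))]))
cv2.polylines(c,[np.int32(np.round(q*16))],True,(0,255,0),1,cv2.LINE_AA,4)
cv2.imwrite('pics/w2.png',c)
"
```

```text
[18.6, 20.3, 20.1, 19.6, 19.0, 14.9]
[19.7, 20.7, 20.1, 20.3, 20.6, 18.9]
[18.6, 20.5, 20.3, 19.5, 19.2, 14.7]
[20.0, 20.7, 20.1, 20.4, nan, 18.4]
[332.87191931 219.84574592]
  return _methods._mean(a, axis=axis, dtype=dtype,
  ret = ret.dtype.type(ret / rcount)
```

View pics/w2.png

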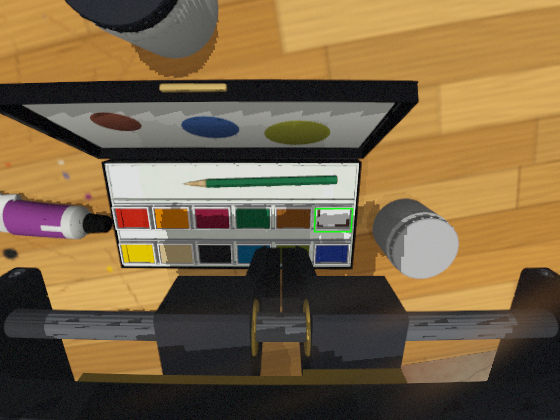

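The wrist view and the depths agree: the empty pan is at (333,218), 14.7 mm deep reading against 18–21 mm for the rest, and the projected outline sits on it. Now I'll point at it.

Emit:
{"method": "apply_moves", "body": {
  "motion": [
    [[-0.005,0.0533,0],[0,0,0],0],
    [[-0.005,0.0533,0.02],[0,0,0],0],
    [[-0.005,0.0533,0.045],[0,0,0],0],
    [[-0.005,0.0533,0.065],[0,0,0],0],
    [[-0.005,0.0533,0.065],[0,0,0],0],
    [[-0.005,0.0533,0.065],[0,0,0],0]
  ]
}}

```text
clock: 8.57
position: [0.4903, 0.0146, 0.0569]
tcp_rot: [0.999, -0.055, 0.0, 0.0]
contact_force: [-0.8, -0.8, 0.0]
gripper_width: 0.0002
grip_force: 0.0
```

```bash
python3 -c "
from mv import *
plan([[.003,-.0825,.0265]])
print(manip.state()['position'],manip.state()['contact_force'])"
```

```text
[ 0.003  -0.0825  0.0265] [0.4908 0.0144 0.0375] -> [0.0007, 0.0001, 0.0242] [0.0, -0.0001, 0.0]
[0.49028406 0.01458736 0.05685256] [-0.84105536 -0.78610087  0.02016638]
```

Emit:
{"method": "apply_moves", "body": {
  "motion": [
    [[0.0006,0,0.01],[0,0,0],0],
    [[0.0006,0,0.018],[0,0,0],0],
    [[0.0006,0,0.024],[0,0,0],0],
    [[0.0006,0,0.024],[0,0,0],0]
  ]
}}

```text
clock: 9.07
position: [0.49, 0.0146, 0.0369]
tcp_rot: [0.999, -0.055, -0.0, -0.0]
contact_force: [-0.1, -0.1, -0.6]
gripper_width: 0.0003
grip_force: 0.0
```

Emit:
{"method": "apply_moves", "body": {
  "motion": [
    [[0,0,0],[0,0,0],0],
    [[0,0,0],[0,0,0],0],
    [[0,0,0],[0,0,0],0],
    [[0,0,0],[0,0,0],0],
    [[0,0,0],[0,0,0],0],
    [[0,0,0],[0,0,0],0],
    [[0,0,0],[0,0,0],0],
    [[0,0,0],[0,0,0],0],
    [[0,0,0],[0,0,0],0],
    [[0,0,0],[0,0,0],0],
    [[0,0,0],[0,0,0],0],
    [[0,0,0],[0,0,0],0],
    [[0,0,0],[0,0,0],0],
    [[0,0,0],[0,0,0],0],
    [[0,0,0],[0,0,0],0],
    [[0,0,0],[0,0,0],0],
    [[0,0,0],[0,0,0],0],
    [[0,0,0],[0,0,0],0],
    [[0,0,0],[0,0,0],0],
    [[0,0,0],[0,0,0],0]
  ]
}}

```text
clock: 11.58
position: [0.4902, 0.0146, 0.0373]
tcp_rot: [0.999, -0.055, -0.0, -0.0]
contact_force: [0.5, -0.1, -0.2]
gripper_width: 0.0002
grip_force: 0.0
```

```bash
python3 lid.py; python3 -c "
from mv import *
plan([[.003,-.0825,.0265]])
a=dict(np.load('sideL.npz'));cv2.imwrite('pics/s3.png',cv2.resize(a['color'][150:270,220:370],None,fx=4.5,fy=4.5,interpolation=cv2.INTER_CUBIC))"
```

```text
side 734 712 lean deg 25.005253326181773
top 969 922 lean deg 25.29365521965152
[ 0.003  -0.0825  0.0265] [0.4908 0.0144 0.0375] -> [0.0008, 0.0001, -0.0003] [-0.0, 0.0, 0.0]
```

View pics/s3.png

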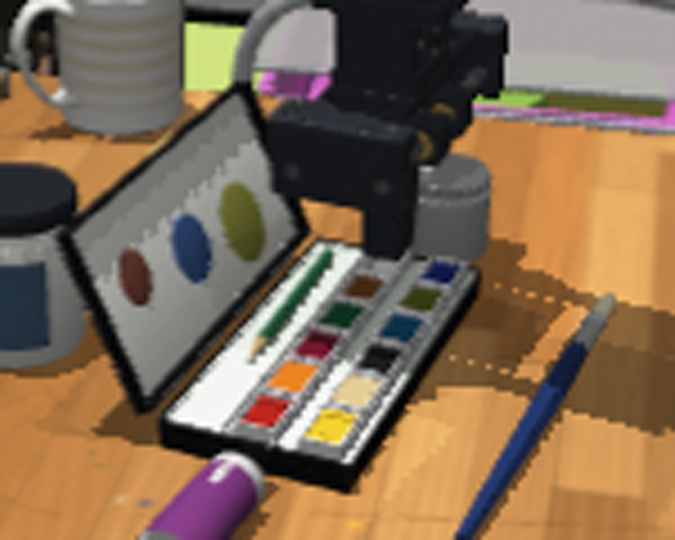

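The picture shows the lid right back and the fingertips at (390,245), just above the empty pan. There is no contact force, and the hold lasted 2.5 s.

```bash
python3 -c "
from cell import manip
print(manip.close_job())"
```

```text
the job is handed in; nothing more can be done
None
```

The lid is pushed right back to its stop, leaning about 25°, and the closed fingertips finished still, centred about 5 mm above the rim of the empty pan (back row, right-hand end) after a 2.5 s hold; the job is handed in, but no verdict came back.

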